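Turn over and lock the plate of spoon blanks

TASK

A rubbing block has been left lying on the plate of spoon blanks in the turnover frame: first hang it by its handle on the two-pronged hook, in front of the block that already hangs there, without dislodging that one. Then turn the plate over about its long axis until its other face is up and level, and turn the T-shaped lock knob on the frame clockwise until it stops, tight, so that the plate stays level. Do not knock anything else about.

Things in the scene. Friction and masses are not known exactly. Their poses are not given: they have to be found in the camera images.
- frame: Green turnover frame bolted to the bench: base plate 110 mm along x, y -155 to 175, 14 thick; two pillars carry a spoon-blank plate on a level turning axis 115 mm above the bench. Origin: on the bench under the plate's middle; y along the turning axis to the lock pillar, z up, x away from the robot. Plain pillar: y -122 to -156, top at 141 mm.
- lock_pillar_top (a point): Centre of the flat top of the frame's lock pillar, 150 mm above the bench at frame x 0, y 152; the pillar is 46 mm along x and 30 mm along y and carries the lock knob. Axes as the frame.
- plate_center (a point): Centre of the aluminium spoon-blank plate, on the turning axis: 120 mm (x) by 190 (y, along the turning axis), 8 thick, blanks let in flush to 1 mm on both faces, a steel jaw 70 x 22 x 22 at each short end. Axes turn with it: z is the normal of the face that starts up, and points straight down once the plate is turned over and level.
- plate (a joint): Angle of the plate about the turning axis (rad): about 0 at the start, level; grows as the long edge away from the robot (+x of the frame) rises. Turns either way, to 4.2; pi or -pi is turned over and level. Balanced; while the lock is loose, drag of about 0.22 N m keeps it where it is left: a 5 N push near a long edge turns it. Edges sweep 61 mm round the axis.
- knob_grip (a point): Middle of the grip bar of the T-shaped black lock knob, on the knob's upright axis, 178 mm above the bench at frame x 0, y 151. The bar is 64 mm long (its x), 16 thick (its y) and 24 high, on a 15 mm stem; 16 mm are free between the bar and the pillar's top.
- lock_knob (a joint): Angle of the lock knob (rad), growing clockwise seen from above: 0 with the bar square across the turning axis, stop at 1.62 with the bar in line with it. Starts loose, 0 to 0.5; from about 0.85 it presses a shoe on the shaft's disc; at the stop the plate is clamped (holds about 0.7 N m). Stays where it is left; turning takes 0.12 N m, 0.26 while tightening.
- block: Hand rubbing block left lying on the plate: wood, 44 mm (x) by 150 (y), 25 high with its rubber sole, and a bridge handle: a round bar 14 mm thick along y, 136 long, centre 77 mm above the underside, on two steel legs at y +-64 (10 wide). 45 mm are free between block and bar. About 0.24 kg. Origin: centre of the underside.
- block_bar (a point): Middle of the handle bar of the rubbing block that lies on the plate, 77 mm above its underside; axes as the block.
- hung_block: A second rubbing block of the same size and shape, already hanging by its handle bar on the hook's two prongs, about 30 mm from the back plate. Origin: centre of its underside.
- hung_block_bar (a point): Middle of the handle bar of the block that already hangs on the hook; axes as that block, y along the bar.
- hook: Hook stand bolted to the bench: upright steel back plate 110 mm wide, top at 178 mm, with two parallel level prongs that together make one hook. Origin: on the bench under the middle of the back plate's front face; the prongs point along its -x, roughly to the robot.
- hook_root (a point): Midway between the prongs where they leave the back plate, 150 mm above the bench; axes as the hook stand. Prongs 8 mm thick at y +-38, centre line at z 0, straight to x -125 mm, then turned up to a tip at x -133 whose highest point is z 18. A handle bar resting on the prongs has its centre at z 11.
- oil_bottle: Bystander: grey oil bottle, 60 mm across and 170 high, upright beside the hook stand's prongs. Origin: centre of its underside.
- paste_tin: Bystander: round steel tin, 76 mm across and 44 high, in front of the frame. Origin: centre of its underside.
- solvent_can: Bystander: round aluminium can, 64 mm across and 110 high, in front of the frame near its lock pillar. Origin: centre of its underside.
- spanner: Bystander: steel spanner lying on the bench, 180 mm long, along its x.
- mug: Bystander: white mug, 80 mm across and 90 high. Origin: centre of its underside.
- hammer: Bystander: hammer lying on the bench, 260 mm long, along its x.
- brush: Bystander: wooden hand brush lying on the bench, 170 mm long, along its x.
- spoon_tray: Bystander: open steel tray of spoon blanks, 120 x 170 mm and 35 high, behind the frame. Origin: centre of its underside.
There are look-alikes about, which are no part of the job. What is shaped like the block but orange is not meant.

How it is judged (in metres and radians):
On the way, in this order (a step that is already met when the one before it is completed fails the run):
1. the block hangs by its handle on both prongs, in front of the first one, let go and still (z of block_bar in the frame of hook_root between 0.005 and 0.018 m and x of block_bar in the frame of hook_root between -0.124 and -0.055 m and y of block_bar in the frame of hook_root between -0.025 and 0.025 m and angle between each of block, hung_block's own z axis and vertical below 0.2 rad and linear speed of block below 0.03 m/s and contact force between the fingers and block below 0.1 N and distance of hung_block_bar from where it was at the start of the episode below 0.03 m), for 0.3 s.
2. the plate is turned over and level (angle between plate_center's own z axis and vertical above 3.0366 rad), for 0.2 s.
3. the lock knob is tight with the plate still turned over and level (angle between plate_center's own z axis and vertical above 3.0366 rad and value of joint lock_knob above 1.35 rad), for 0.2 s.
At the end, for the whole second after the job is handed in: The block hangs at rest by its bar on both prongs (bar within 7 mm of its resting height, 25 mm sideways, upright within 11 degrees), let go; the first block hangs within 30 mm of its place; the plate's first face looks down, level within 6 degrees; the knob stands at 1.35 rad or more (all of step 1 and all of step 3 and angular speed of block below 0.3 rad/s); the robot touches nothing.
It fails at once if the block that already hung is dislodged (its bar 40 mm from where it was) (distance of hung_block_bar from where it was at the start of the episode above 0.04 m).
It fails at once if a bystander is knocked more than 30 mm from its place (distance of any of oil_bottle, paste_tin, solvent_can, spanner, mug, hammer, brush, spoon_tray from where it was at the start of the episode above 0.03 m).
It fails at once if the rubbing block falls to the bench (height (world z) of block below 0.03 m).
It also fails if it takes over 72 s, if anything falls off the work surface, if the arm or the gripper's body presses on something with over 40 N, if the wrist force passes 120 N, or if a joint passes its speed limit or range.

ROBOT

A 6-joint arm with a two-finger parallel gripper is mounted at the origin on the work surface. World frame = base frame: x ahead of the robot, y to its left, z up, the work surface at z = 0. Lengths are in mm, angles in rad, forces in N, time in s.
With the tool pointing down it reaches from about 225 to 875 mm from the base axis. Payload 3.4 kg.
Tool frame: the origin (TCP) lies at the very end of the fingers, on their centre line; the grasp point (between the pads) lies 19 mm behind it (r.grip_depth is the distance from the TCP to the grasp point, in mm); z points along the fingers, y is the direction in which the jaws open and shut (so a half turn about z gives the same grasp; the last joint's range is limited). The gripper opens to 85 mm and grips with 20 to 120 N. Pads are 22 mm wide; open, the fingers measure 114 mm over their backs; the gripper's body (76 mm by 85 mm) begins 54 mm behind the grasp point. The pads swing forward as they close: fully open they stand 13 mm farther back than shut.
Start: joints at [1.073, 0.276, 1.505, -0, 1.361, -0.121], TCP at [211.59, 534.693, 193.028] pointing down, gripper open.
Joint ranges: [-2.89, 2.89], [-0.75, 2.08], [0.22, 2.7], [-1.18, 4.32], [0.11, 2.71], [-2.7, 2.7]. Speed limits (rad/s): [2.57, 2.57, 3.14, 3.14, 3.14, 3.14].

INTERFACE

Orientations are given as a unit quaternion [x, y, z, w].
In Python, from plant import r gives the robot as it stands.
- The arm moves only by the shell command python3 -m handwheel 'ROWS' [FORCE]. ROWS is JSON, one flat list of numbers, 5 for each row, row after row: the opening, from -1 (shut) to 1 (fully open), then the shift along the world's x, y, z scaled (see below), then the turn about the world's z scaled (see below). In form: [claw, x, y, z, yaw, claw, x, y, z, yaw, ...]. A call has 1 to 10 rows; each row shifts and turns the commanded pose from where the row before left it; what a row does not reach is not made up. The controller multiplies each number of a shift by 20 mm and each number of a turn by 8 degrees. A row lasts 1/8 s, in which the tool goes at most 62.5 mm and 10.7 degrees, less where a joint would pass 70% of its speed; a pose out of reach is approached as far as the arm can. A call with a number of a shift or a turn outside -1 to 1 is refused whole. A call with a gripper value outside its range is refused whole. The fingers move at their own pace and stop on an object; FORCE is the grip in N (left out, the last holds). Time passes only in rows, so rows that do not move let the fingers close. It gives the time, the measured TCP pose, the force and the opening at its end, in the units of the state.
- r.sense(): the state, without advancing time (a new reading comes with each control period).
- r.camera(name): name is "scene" or "top"; returns the picture (480x640x3 uint8, red, green, blue); there is no depth.
- r.camera_model(name): a dict with "intrinsics" (3x3 intrinsics, pixels), "k1" (the pictures are not rectified: a ray, as slopes to the right and down, at radius r is drawn at 1 + k1 r^2 times it, then the intrinsics apply), "pose" (4x4, takes a point from camera to world coordinates). Camera axes: x right, y down, z forward; pixel columns grow to the right and rows downward; lengths in mm; the calibration is good to about 2 mm. A picture is of the moment at which its call begins. camera_model takes no time and is no camera call.
- r.hand_in(): hands the job in, once; it reports no verdict.
The state is a dict: "time_s": time; "joint_positions": joint angles; "joint_velocities": joint speeds; "joint_torque": joint torques, N m; "eef_pos": TCP position; "tool_rot": TCP orientation; "contact_force": force on the tool from outside, world axes, zero at the start; "wrist_torque": the same for the moment, N m; "opening": finger opening in mm.
Only numpy, scipy, OpenCV 4.12 (cv2) and the standard library are available. Lean on these libraries where they do the work, as an engineer would, in place of code of your own. Each camera call takes 0.05 s, during which the arm holds its last target. There are 200 camera calls.

## Working session

There is one attempt and no reset: what is moved stays moved. The work goes in short steps, Python scripts to look and compute and a shell command to move; the robot and the scene stay as the last step left them, time stands still between calls to the robot, and variables do not carry over. Pictures are saved under pics/ and viewed, about 8 in all and at most 12, crops included, and the job is handed in when it is done.

```bash
ls; mkdir -p pics; python3 - <<'E'
from plant import r
import cv2
for n in ("scene","top"):
    im=r.camera(n); cv2.imwrite(f"pics/{n}0.png",im[:,:,::-1])
    m=r.camera_model(n); print(n,m)
print(r.sense())
E
```

```text
pics
scene {'intrinsics': array([[559.94690641,   0.        , 319.8760007 ],
       [  0.        , 559.94690641, 241.11813844],
       [  0.        ,   0.        ,   1.        ]]), 'k1': -0.08095252223588618, 'pose': array([[-7.38570240e-01,  4.60001914e-01, -4.92861279e-01,
         1.18726059e+03],
       [ 6.74162237e-01,  4.99166807e-01, -5.44369155e-01,
         8.70266913e+02],
       [-4.39086238e-03, -7.34323319e-01, -6.78785668e-01,
         1.09119939e+03],
       [ 0.00000000e+00,  0.00000000e+00,  0.00000000e+00,
         1.00000000e+00]])}
top {'intrinsics': array([[565.48887163,   0.        , 319.2558571 ],
       [  0.        , 565.48887163, 245.86412887],
       [  0.        ,   0.        ,   1.        ]]), 'k1': -0.012289490783249, 'pose': array([[ 2.87679097e-02, -9.79582807e-01,  1.98972186e-01,
         2.31972491e+02],
       [-9.99515669e-01, -3.05534609e-02, -5.90870770e-03,
         1.01617346e+02],
       [ 1.18673574e-02, -1.98705836e-01, -9.79987325e-01,
         1.51525980e+03],
       [ 0.00000000e+00,  0.00000000e+00,  0.00000000e+00,
         1.00000000e+00]])}
{'time_s': 0.1, 'joint_positions': array([ 1.07300762e+00,  2.76506797e-01,  1.50600580e+00,  2.12199314e-05,
        1.36071485e+00, -1.21027308e-01]), 'joint_velocities': array([ 0.00072635,  0.00043972, -0.0048364 ,  0.00209661,  0.00080651,
       -0.00030859]), 'joint_torque': array([ 3.12270487e-03, -4.17696297e+01, -2.46408069e+01, -2.34949030e-04,
        5.77712985e-03, -2.99689233e-07]), 'eef_pos': array([211.30146098, 534.18861051, 192.24079656]), 'tool_rot': array([ 1.87270607e-01,  9.82308023e-01, -7.75424178e-04, -2.58775745e-04]), 'contact_force': array([-0.38976062, -0.18596224, -0.51297344]), 'wrist_torque': array([-0.04506439,  0.01241289,  0.02721908]), 'opening': 85.08382361291382}
```

View pics/scene0.png

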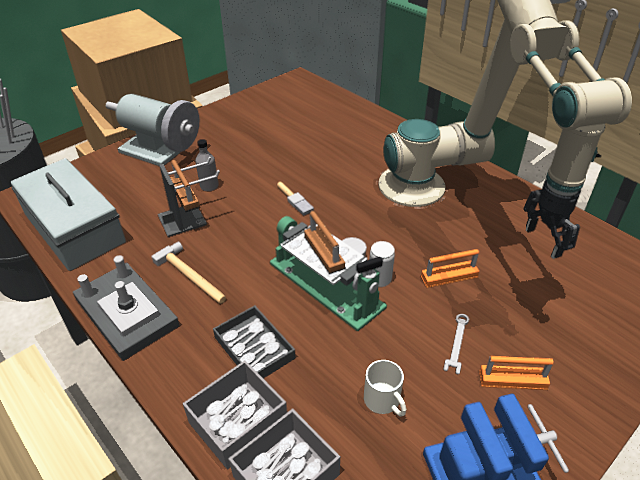

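View pics/top0.png

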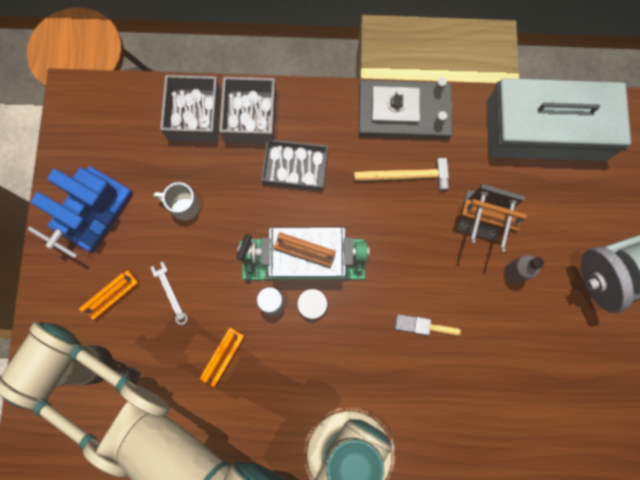

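Scene view: the brown block is on the plate at about (325,245), with the knob at (370,267). The hook with the hung block is at about (185,190). The two orange look-alikes are at (450,268) and (515,370) and are not meant. Top view: block (305,250), hook (490,215), bottle (522,268), knob (245,250). I'll enlarge these to confirm.

```bash
python3 - <<'E'
import cv2,numpy as np
s=cv2.imread("pics/scene0.png");t=cv2.imread("pics/top0.png")
def c(im,x,y,w,h): return cv2.resize(im[y:y+h,x:x+w],(400,300),interpolation=cv2.INTER_CUBIC)
out=np.vstack([np.hstack([c(s,260,195,140,105),c(s,145,130,100,75)]),np.hstack([c(t,232,210,144,108),c(t,446,175,108,81)])])
cv2.imwrite("pics/crop1.png",out)
E
```

```text
(no output)
```

View pics/crop1.png

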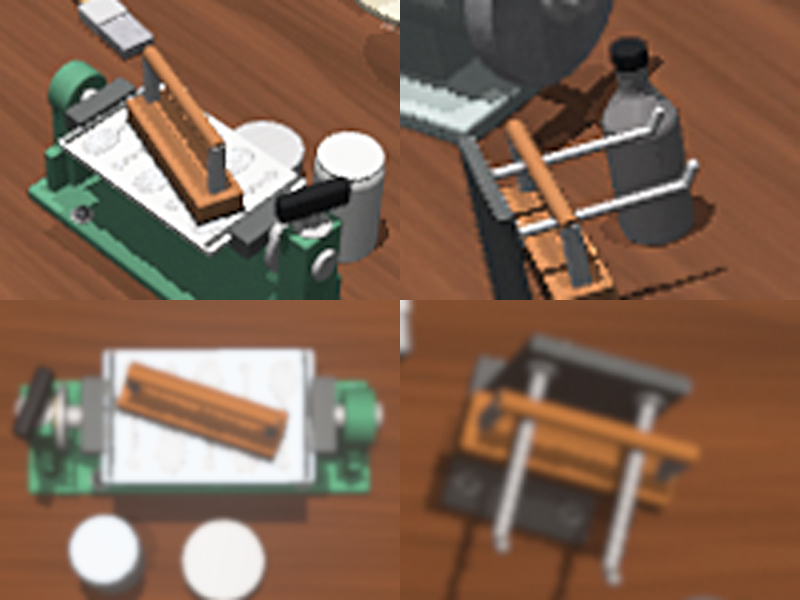

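The crop confirms it. The brown block lies skewed on the plate. The second brown block hangs on the prongs, with the bottle to the right of the prong tips. Next I'll triangulate hand-picked points and use a mask for the plate.

```bash
cat > h.py <<'E'
import cv2,numpy as np
from plant import r
M={n:r.camera_model(n) for n in("scene","top")}
def ray(n,p):
    m=M[n];K=m["intrinsics"]
    d=np.array([m["k1"],0,0,0,0.])
    u=cv2.undistortPoints(np.array([[p]],float),K,d)[0,0]
    v=m["pose"][:3,:3]@np.array([u[0],u[1],1]);return m["pose"][:3,3],v/np.linalg.norm(v)
def onz(n,p,z):
    o,v=ray(n,p);return o+v*(z-o[2])/v[2]
def tri(ps,pt):
    o1,a=ray("scene",ps);o2,b=ray("top",pt)
    s,t=np.linalg.lstsq(np.c_[a,-b],o2-o1,rcond=None)[0]
    p,q=o1+s*a,o2+t*b;return (p+q)/2,np.linalg.norm(p-q)
E
python3 - <<'E'
from h import *
np.set_printoptions(precision=1,suppress=True)
S1=lambda x,y:(259.8+x/2.857,194.8+y/2.857)
S2=lambda x,y:(144.9+(x-400)/4,129.9+y/4)
T1=lambda x,y:(231.8+x/2.778,209.8+(y-300)/2.778)
T2=lambda x,y:(445.9+(x-400)/3.704,174.9+(y-300)/3.704)
P={"knobA":(S1(283,207),T1(42,372)),"knobB":(S1(343,185),T1(28,435)),
"barR(-y)":(S1(150,53),T1(287,415)),"barL(+y)":(S1(217,143),T1(132,370)),
"hungL":(S2(570,215),T2(506,400)),"hungR":(S2(516,125),T2(697,452)),
"tipL":(S2(692,165),T2(502,545)),"tipR":(S2(656,113),T2(613,578)),
"rootL":(S2(522,228),T2(540,372)),"rootR":(S2(497,170),T2(648,402))}
for k,(a,b) in P.items(): 
    p,e=tri(a,b);print(k,p,"gap %.1f"%e)
im=cv2.imread("pics/top0.png");hsv=cv2.cvtColor(im,cv2.COLOR_BGR2HSV)
m=((hsv[...,1]<40)&(hsv[...,2]>190)).astype(np.uint8)
m[:220]=0;m[282:]=0;m[:,:262]=0;m[:,352:]=0
c=np.vstack([k for k in cv2.findContours(m,0,2)[0] if cv2.contourArea(k)>30])
c=cv2.convexHull(c);print(cv2.minAreaRect(c))
b=cv2.boxPoints(cv2.minAreaRect(c))
W=np.array([onz("top",p,119) for p in b]);print(W,W.mean(0),[np.linalg.norm(W[i]-W[i-1]) for i in range(4)])
for n,p in {"bottlecap":(537,262),"can":(269,298),"tin":(312,302)}.items(): print(n,onz("top",p,{"bottlecap":170,"can":110,"tin":44}[n]))
E
```

```text
knobA [522.1 267.9 184.1] gap 1.2
knobB [466.1 278.9 179.4] gap 2.1
barR(-y) [484.7  59.4 195.4] gap 10.1
barL(+y) [522.1 189.8 200.2] gap 0.9
hungL [ 628.6 -288.2  169. ] gap 0.3
hungR [ 596.7 -415.7  165.1] gap 2.7
tipL [ 530.2 -284.1  164.9] gap 0.4
tipR [ 510.8 -358.1  163.1] gap 1.3
rootL [ 653.  -315.8  155.2] gap 0.1
rootR [ 632.2 -386.4  157.9] gap 3.4
((306.5, 251.5), (47.0, 75.0), 90.0)
[[557.7 221.8 119. ]
 [563.6  31.8 119. ]
 [443.2  29.4 119. ]
 [437.5 216.2 119. ]] [500.5 124.8 119. ] [np.float64(120.24917268752655), np.float64(190.1098852151461), np.float64(120.42631926886833), np.float64(186.943977165836)]
bottlecap [ 481.6 -436.4  170. ]
can [381.1 214.3 110. ]
tin [381.1 107.3  44. ]
```

Heights and sizes agree: plate 120 × 190, bar length 136 at z 197, prongs 76 mm apart. Moving above the bar.

```bash
python3 -m handwheel '[1,0.7,-1,0.5,-0.5,1,0.7,-1,0.5,-0.5,1,0.7,-1,0.5,-0.5,1,0.7,-1,0.5,-0.5,1,0.7,-1,0.5,-0.5,1,0.7,-1,0.5,-0.5,1,0.7,-1,0.5,-0.5,1,0.7,-1,0.5,-0.5,1,0.7,-1,0.5,-0.5,1,0.7,-1,0.5,-0.5]' 60
python3 -m handwheel '[1,0.75,-1,0,-0.5,1,0.75,-1,0,-0.5,1,0.75,-1,0,-0.5,1,0.75,-1,0,-0.5,1,0.75,-1,0,-0.5,1,0.75,-1,0,-0.5,1,0.75,-1,0,-0.5,1,0.75,-1,0,-0.5,1,0.75,-1,0,-0.5,1,0,-0.8,0,-1]'
python3 -m handwheel '[1,0,0,0,0,1,0,0,0,0]'
python3 - <<'E'
from h import *
out=[cv2.resize(r.camera("scene")[150:300,240:440],(400,300)),cv2.resize(r.camera("top")[180:330,200:400],(400,300))]
cv2.imwrite("pics/above.png",np.hstack(out)[:,:,::-1])
E
```

```text
time_s: 1.35
eef_pos: [351.7, 333.8, 292.9]
tool_rot: [0.513, 0.858, -0.0, -0.0]
contact_force: [0.3, 0.3, -0.3]
opening: 85.6
time_s: 2.6
eef_pos: [487.3, 137.7, 292.2]
tool_rot: [0.798, 0.603, -0.001, -0.0]
contact_force: [-1.4, 1.4, -0.3]
opening: 85.4
time_s: 2.85
eef_pos: [486.3, 139.2, 292.9]
tool_rot: [0.796, 0.605, 0.0, -0.0]
contact_force: [-0.8, 0.3, -0.0]
opening: 85.6
```

View pics/above.png

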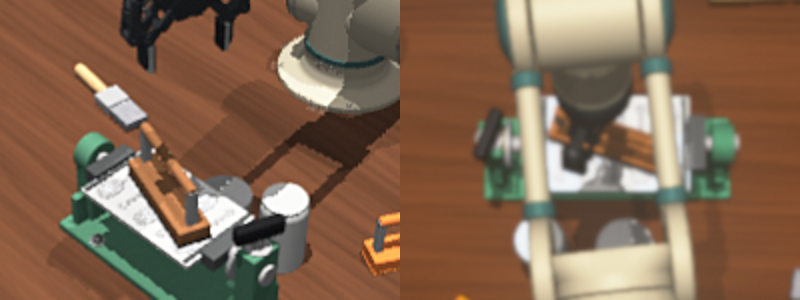

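The picture shows the open fingers off the bar as expected. I'll shift +17/−14 mm, descend 116 mm and grip.

```bash
python3 -m handwheel '[1,0.85,-0.7,-0.5,-0.05,1,0,0,-1,0,1,0,0,-1,0,1,0,0,-1,0,1,0,0,-1,0,1,0,0,-1,0,1,0,0,-0.3,0,1,0,0,0,0]'
python3 -m handwheel '[-1,0,0,0,0,-1,0,0,0,0,-1,0,0,0,0,-1,0,0,0,0,-1,0,0,0,0,-1,0,0,0,0,-1,0,0,0,0,-1,0,0,0,0]' 80
```

```text
time_s: 3.95
eef_pos: [503.9, 124.4, 176.6]
tool_rot: [0.799, 0.602, -0.0, -0.0]
contact_force: [0.4, -0.0, 0.2]
opening: 85.6
time_s: 4.95
eef_pos: [503.6, 124.7, 177.0]
tool_rot: [0.799, 0.602, -0.0, -0.0]
contact_force: [-1.2, -0.3, 0.3]
opening: 0.0
```

```bash
python3 - <<'E'
from h import *
out=[cv2.resize(r.camera("scene")[170:320,250:450],(400,300),interpolation=2),cv2.resize(r.camera("top")[180:330,200:400],(400,300),interpolation=2)]
cv2.imwrite("pics/grip.png",np.hstack(out)[:,:,::-1]);print(r.sense()["opening"],r.sense()["eef_pos"])
E
```

```text
-0.17836383156219884 [503.57762472 124.68826391 177.00665747]
```

View pics/grip.png

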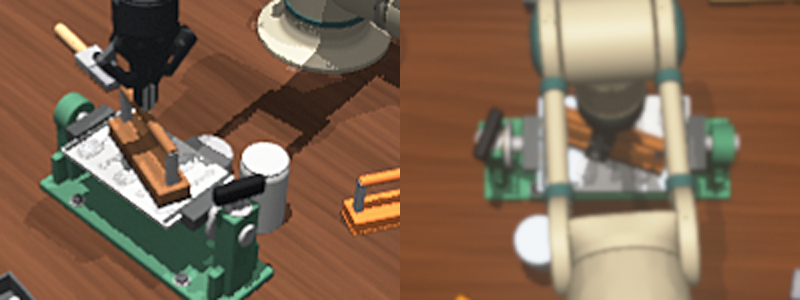

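```bash
cat >> h.py <<'E'
def proj(n,P):
    m=M[n];T=np.linalg.inv(m["pose"])
    return cv2.projectPoints(np.array([P],float),cv2.Rodrigues(T[:3,:3])[0],T[:3,3],m["intrinsics"],np.array([m["k1"],0,0,0,0.]))[0][0,0]
E
python3 - <<'E'
from h import *
print("tcp",proj("scene",(503.6,124.7,177)),proj("top",(503.6,124.7,177)),"bar",proj("scene",(503.4,124.6,197)))
for n in("scene","top"):
    b=cv2.imread(f"pics/{n}0.png")
    c=b[205:280,295:355] if n=="scene" else b[225:275,268:345]
    c=cv2.resize(c,None,fx=8 if n=="scene" else 5.19,fy=8 if n=="scene" else 5.19,interpolation=cv2.INTER_NEAREST)
    cv2.imwrite(f"pics/z_{n}.png",c);print(c.shape)
a=cv2.imread("pics/z_scene.png");t=cv2.imread("pics/z_top.png")[:,:400]
o=np.zeros((600,800,3),np.uint8);o[:,:480]=a[:600,:480]
b=cv2.imread("pics/top0.png")[225:275,268:345];o[:200,480:788]=cv2.resize(b,None,fx=4,fy=4,interpolation=cv2.INTER_NEAREST)[:200]
g=(r.camera("scene")[:,:,::-1])[205:280,295:375];o[220:520,480:800]=cv2.resize(g,None,fx=4,fy=4,interpolation=cv2.INTER_NEAREST)
cv2.imwrite("pics/z.png",o)
E
```

```text
tcp [322.46855809 234.82221263] [306.35944313 245.50511255] bar [322.49113848 228.60932168]
(600, 480, 3)
(260, 400, 3)
```

View pics/z.png

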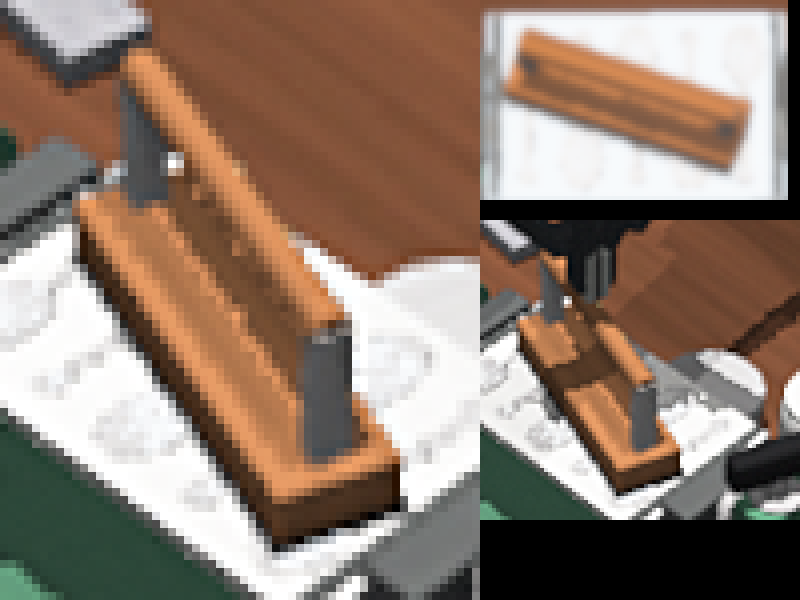

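```bash
python3 - <<'E'
from h import *
np.set_printoptions(precision=1,suppress=True)
for k,p in {"far(-y) end":(312.5,213),"near(+y) end":(336,246.3),"leg foot far":(313.5,230),"leg foot near":(336,261.5)}.items():
    print("scene",k,onz("scene",p,196 if "end" in k else 144))
for k,p in {"+y bar":(279,235.5),"-y bar":(335,251),"+y leg":(280,241),"-y leg":(330,257.5),"c1":(274.8,248.5),"c2":(331,266)}.items():
    print("top",k,onz("top",p,196),onz("top",p,144))
for P in [(484,59,196),(522,190,196)]: print(proj("scene",P),proj("top",P))
# dark legs mask in top and block corner check
E
```

```text
scene far(-y) end [481.2  63.7 196. ]
scene near(+y) end [521.6 191.  196. ]
scene leg foot far [483.3  68.8 144. ]
scene leg foot near [519.6 190.  144. ]
top +y bar [522.1 190.5 196. ] [533.5 194.  144. ]
top -y bar [488.5  55.9 196. ] [498.7  54.1 144. ]
top +y leg [508.7 187.5 196. ] [519.6 190.9 144. ]
top -y leg [472.5  67.4 196. ] [482.  66. 144.]
top c1 [490.1 199.1 196. ] [500.3 202.9 144. ]
top c2 [452.1  64.5 196. ] [460.8  63.  144. ]
[310.4 212.6] [333.6 252.8]
[335.6 246.2] [279.2 235.5]
```

```bash
python3 - <<'E'
from h import *
np.set_printoptions(precision=1,suppress=True)
print(proj("scene",(486.5,139,293)),proj("top",(486.5,139,293)))
u=np.array([np.cos(np.radians(-15.5)),np.sin(np.radians(-15.5)),0])
for s in(1,-1):
    P=np.array([486.5,139,293+13])+s*45*u;print(s,P,proj("scene",P),proj("top",P))
for z in (185,195,205,215,225): print(z,onz("scene",(325,224.5),z),onz("top",(299,257),z))
s=r.sense();print(s["joint_positions"],s["tool_rot"])
t=r.camera("top")[:,:,::-1][225:285,270:350];sc=r.camera("scene")[:,:,::-1][185:265,280:380]
o=np.zeros((560,800,3),np.uint8);o[:320,:400]=cv2.resize(sc,(400,320),interpolation=0)
o[:300,400:]=cv2.resize(t,(400,300),interpolation=0)
o[320:,:]=0
cv2.imwrite("pics/z2.png",o[:320])
E
```

```text
[332.1 197. ] [299.1 242.4]
1 [529.9 127.  306. ] [314.5 198.2] [305.1 222.1]
-1 [443.1 151.  306. ] [349.4 187.1] [292.7 260.6]
185 [479.3 107.5 185. ] [473.4 141.2 185. ]
195 [487.1 115.9 195. ] [471.6 140.9 195. ]
205 [495.  124.4 205. ] [469.8 140.6 205. ]
215 [502.8 132.8 215. ] [468.  140.3 215. ]
225 [510.6 141.2 225. ] [466.1 140.  225. ]
[ 0.1  0.2  1.6 -0.   1.3  0.4] [0.8 0.6 0.  0. ]
```

View pics/z2.png

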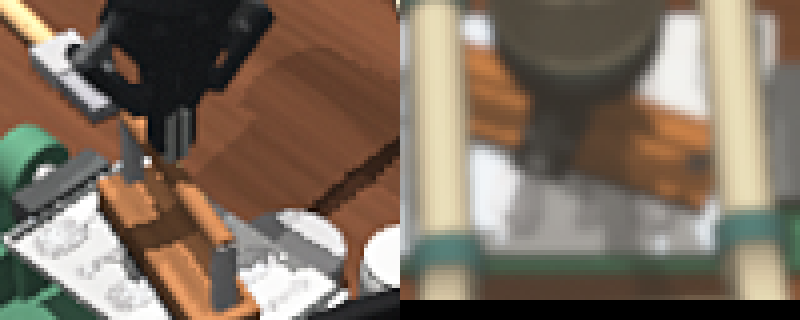

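The block hasn't moved and the jaws shut empty. In the scene view the tip (324,225) sits where z ≈ 205–207 would project, while the reported TCP is 177. I'll check with a gentle touch downwards.

```bash
for i in 1; do python3 -m handwheel '[-1,0,0,-0.1,0,-1,0,0,0,0]' 80; python3 -m handwheel '[-1,0,0,-0.1,0,-1,0,0,0,0]'; python3 -m handwheel '[-1,0,0,-0.1,0,-1,0,0,0,0]' ; done
```

```text
time_s: 5.45
eef_pos: [503.4, 124.7, 174.8]
tool_rot: [0.799, 0.602, -0.0, -0.0]
contact_force: [-0.2, -0.3, 0.0]
opening: 0.1
time_s: 5.7
eef_pos: [503.4, 124.7, 172.8]
tool_rot: [0.799, 0.602, -0.0, -0.0]
contact_force: [0.6, -0.5, 1.4]
opening: 0.2
time_s: 5.95
eef_pos: [503.5, 124.7, 170.8]
tool_rot: [0.799, 0.602, -0.0, -0.0]
contact_force: [-0.2, -0.1, -0.4]
opening: 0.1
```

```bash
python3 -m handwheel '[-1,0,0,-0.1,0,-1,0,0,0,0]' 80; python3 -m handwheel '[-1,0,0,-0.1,0,-1,0,0,0,0]'; python3 -m handwheel '[-1,0,0,-0.1,0,-1,0,0,0,0]'
python3 - <<'E'
from h import *
s=r.camera("scene")[:,:,::-1];t=r.camera("top")[:,:,::-1]
cv2.imwrite("pics/s3.png",s);cv2.imwrite("pics/t3.png",t)
o=np.hstack([cv2.resize(s[205:255,300:350],(400,400),interpolation=0),cv2.resize(t[215:275,270:330],(400,400),interpolation=0)])
cv2.imwrite("pics/z3.png",o)
E
```

```text
time_s: 6.2
eef_pos: [503.5, 124.7, 168.8]
tool_rot: [0.799, 0.602, -0.0, -0.0]
contact_force: [-0.0, -0.6, -0.5]
opening: -0.1
time_s: 6.45
eef_pos: [503.5, 124.7, 166.9]
tool_rot: [0.799, 0.602, -0.0, -0.0]
contact_force: [0.3, -0.0, -0.4]
opening: 0.1
time_s: 6.7
eef_pos: [503.5, 124.7, 164.9]
tool_rot: [0.799, 0.602, -0.0, -0.0]
contact_force: [-0.5, -0.5, 0.6]
opening: -0.2
```

View pics/z3.png

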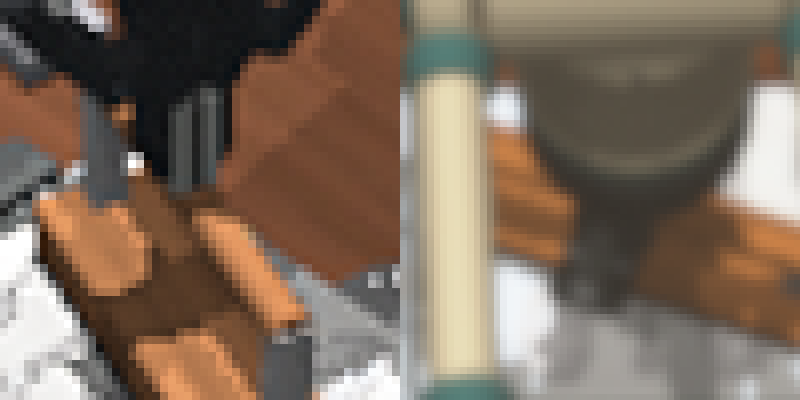

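The visible tip moved down 3.8 px for 12 mm, which matches and means it isn't hidden. It now overlaps the bar's image, so it should be at about z 203, just above the bar. I'll continue the touch test.

```bash
python3 -m handwheel '[-1,0,0,-0.1,0,-1,0,0,0,0]' ; python3 -m handwheel '[-1,0,0,-0.1,0,-1,0,0,0,0]'; python3 -m handwheel '[-1,0,0,-0.1,0,-1,0,0,0,0]'
python3 - <<'E'
from h import *
s0=cv2.imread("pics/scene0.png");s=r.camera("scene")[:,:,::-1]
for y in range(212,250,2):
    print(y,' '.join('%3d/%3d'%(s[y,x,2],s[y,x,0]) for x in range(316,340,2)))
E
```

```text
time_s: 7.05
eef_pos: [504.2, 124.7, 164.5]
tool_rot: [0.799, 0.602, 0.001, 0.001]
contact_force: [-1.8, -0.2, 7.3]
opening: 0.0
time_s: 7.3
eef_pos: [505.7, 124.8, 164.4]
tool_rot: [0.799, 0.602, 0.003, 0.002]
contact_force: [-1.5, -0.6, 15.1]
opening: -0.1
time_s: 7.55
eef_pos: [507.6, 124.9, 164.2]
tool_rot: [0.799, 0.602, 0.005, 0.003]
contact_force: [-1.0, -0.6, 20.8]
opening: 0.2
212  27/ 30  19/ 23  24/ 24  22/ 25  23/ 24  19/ 24  20/ 25  37/ 26  56/ 33  71/ 35 124/ 53 134/ 59
214  23/ 26  23/ 25  21/ 24  23/ 24  22/ 25  21/ 23   8/ 20 130/ 57 136/ 59 136/ 60 132/ 59 127/ 54
216  19/ 22  19/ 23  20/ 23  20/ 24  38/ 40  17/ 24  89/ 43 133/ 57 129/ 55 132/ 59 130/ 57 134/ 61
218  16/ 22  20/ 24  27/ 29  61/ 61  77/ 75  53/ 57 122/ 53 134/ 58 130/ 59 126/ 55 129/ 57 132/ 60
220  11/ 21  20/ 22  51/ 51  75/ 75  64/ 64  45/ 50 113/ 49 135/ 59 136/ 60 134/ 60 131/ 57 112/ 51
222  13/ 20  20/ 24  50/ 51  74/ 73  64/ 64  46/ 50 110/ 48 125/ 54 130/ 57 133/ 59 119/ 53 110/ 49
224  39/ 45  20/ 24  49/ 50  72/ 73  64/ 64  41/ 49 113/ 51 125/ 54 120/ 51 105/ 47 114/ 50 115/ 52
226 150/ 88
[... 488 characters left out ...]

236 191/ 84  87/ 38 121/ 54 114/ 51  93/ 41 190/ 83 229/ 99 190/ 87 104/110 110/110 116/ 64 119/ 47
238 194/ 84 117/ 51  82/ 37  85/ 38  71/ 32 126/ 57 208/ 90 230/ 99 164/ 85 106/113 148/150 146/130
240 173/ 75  78/ 36  81/ 36  87/ 38  84/ 37  66/ 32 156/ 67 220/ 96 230/ 96 127/ 94 149/152 157/157
242  76/ 36  80/ 37  86/ 40  84/ 37  87/ 39  81/ 36  79/ 36 180/ 78 226/ 98 222/ 87 123/129 156/156
244  87/ 39  81/ 37  83/ 38  82/ 38  83/ 37  83/ 38 107/ 48 112/ 48 200/ 89 233/101 198/ 94 160/163
246  87/ 39  82/ 36  75/ 36 121/ 53 163/ 70 121/ 53 123/ 54  96/ 42 146/ 61 144/ 55 109/ 74 152/134
248 115/ 50 194/ 84 132/ 57 186/ 83 223/ 97 132/ 59 122/ 52 121/ 52  79/ 62 126/114  75/ 79 111/112
```

Contact at reported z 164.7 on the bar top (true about 204), so the real finger tip is about 39 mm higher than reported. To grip I need a reported z of about 142. Lift, open, descend, grip.

```bash
python3 -m handwheel '[-1,0,0,0.8,0,1,0,0,0,0,1,0,0,0,0,1,0,0,0,0,1,0,0,0,0,1,0,0,0,0]'; python3 -m handwheel '[1,0,0,-0.4,0,1,0,0,-0.4,0,1,0,0,-0.4,0,1,0,0,-0.4,0,1,0,0,0,0]';  python3 -m handwheel '[-1,0,0,0,0,-1,0,0,0,0,-1,0,0,0,0,-1,0,0,0,0,-1,0,0,0,0,-1,0,0,0,0]' 80
```

```text
time_s: 8.35
eef_pos: [503.4, 124.7, 174.7]
tool_rot: [0.799, 0.602, -0.0, -0.0]
contact_force: [0.3, 0.1, -0.0]
opening: 85.4
time_s: 8.98
eef_pos: [502.9, 124.6, 142.1]
tool_rot: [0.799, 0.602, -0.001, -0.0]
contact_force: [1.2, 0.4, -0.0]
opening: 85.3
time_s: 9.72
eef_pos: [504.1, 124.7, 143.4]
tool_rot: [0.799, 0.602, 0.0, 0.0]
contact_force: [0.5, 0.1, 1.8]
opening: 11.6
```

```bash
python3 -m handwheel '[1,0,0,0,0,1,0,0,0,0,1,0,0,0,0,1,0,0,-0.3,0,1,0,0,-0.2,0,1,0,0,0,0]'; python3 -m handwheel '[-1,0,0,0,0,-1,0,0,0,0,-1,0,0,0,0,-1,0,0,0,0,-1,0,0,0,0,-1,0,0,0,0]' 80
```

```text
time_s: 10.48
eef_pos: [503.1, 124.7, 132.4]
tool_rot: [0.799, 0.602, -0.001, -0.0]
contact_force: [0.2, 0.5, 0.8]
opening: 85.5
time_s: 11.22
eef_pos: [504.0, 124.6, 133.3]
tool_rot: [0.799, 0.602, 0.0, 0.0]
contact_force: [0.8, -0.9, 0.5]
opening: 11.7
```

Same opening when lower, so the grip is on the bar. Lift, and turn towards the hook angle.

```bash
python3 -m handwheel '[-1,0,0,0.5,0,-1,0,0,0.5,0,-1,0,0,1,0,-1,0,0,1,0,-1,0,0,1,0.05,-1,0,0,1,0.05,-1,0,0,0.5,0.05,-1,0,0,0,0.05]'; python3 - <<'E'
from h import *
cv2.imwrite("pics/s4.png",r.camera("scene")[:,:,::-1]);t=r.camera("top")[:,:,::-1];cv2.imwrite("pics/t4.png",t)
s=cv2.imread("pics/s4.png")
o=np.hstack([cv2.resize(s[150:285,270:405],(400,400),interpolation=2),cv2.resize(t[190:290,255:355],(400,400),interpolation=2)])
cv2.imwrite("pics/z4.png",o)
E
```

```text
time_s: 12.22
eef_pos: [503.9, 124.7, 243.7]
tool_rot: [0.79, 0.613, 0.001, 0.0]
contact_force: [0.2, 0.8, -3.1]
opening: 12.0
```

View pics/z4.png

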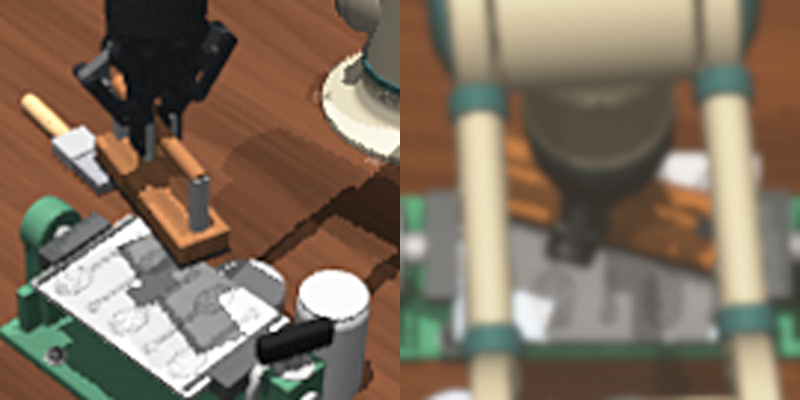

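```bash
python3 - <<'E'
from h import *
for z in(297,307,317): print(z,proj("scene",(520,193,z)),"corner",proj("scene",(502+.25*75+21.3*1,127+.968*75-5.5,z-77)))
E
```

```text
297 [337.85515285 213.13824733] corner [330.62032758 243.49552216]
307 [337.93341489 209.64314724] corner [330.65838657 240.27233359]
317 [338.01242024 206.10986477] corner [330.69679544 237.01453881]
```

Block held upright; the bar height of 307 is confirmed in view (expected px (338,210), observed (339,210)). Carry to the pre-entry point in front of the prongs.

```bash
python3 -m handwheel '[-1,0,-0.4,0,0,-1,-0.1,-0.8,0,0,-1,-0.1,-1,0,0,-1,-0.1,-1,0,0,-1,-0.1,-1,0,0,-1,-0.1,-1,0,0,-1,-0.1,-1,0,0,-1,-0.1,-1,0,0,-1,-0.1,-1,0,0,-1,-0.1,-1,0,0]'
python3 -m handwheel '[-1,-0.1,-1,0,0,-1,-0.1,-1,0,0,-1,-0.1,-1,0,0,-1,-0.1,-1,0,0,-1,-0.1,-1,0,0,-1,-0.1,-1,0,0,-1,-0.1,-1,0,0,-1,0,-1,0,0,-1,0,-1,0,0,-1,0,-1,0,0]'
python3 -m handwheel '[-1,0,-1,0,0,-1,0,-1,0,0,-1,0,-0.4,0,0,-1,0,0,0,0,-1,0,0,0,0]'
```

```text
time_s: 13.58
eef_pos: [484.8, -61.1, 242.8]
tool_rot: [0.79, 0.613, -0.0, -0.0]
contact_force: [-0.5, 0.5, -3.4]
opening: 12.3
time_s: 14.82
eef_pos: [471.7, -260.7, 243.0]
tool_rot: [0.79, 0.613, 0.0, 0.0]
contact_force: [0.1, 0.3, -3.4]
opening: 11.9
time_s: 15.45
eef_pos: [471.5, -306.6, 243.0]
tool_rot: [0.79, 0.613, 0.0, -0.0]
contact_force: [0.3, -0.6, -3.6]
opening: 12.3
```

Lower to entry height (bar at 186) and look before going in.

```bash
python3 -m handwheel '[-1,0,0,-1,0,-1,0,0,-1,0,-1,0,0,-1,0,-1,0,0,-1,0,-1,0,0,-1,0,-1,0,0,-1,0,-1,0,0,0,0,-1,0,0,0,0]'; python3 - <<'E'
from h import *
cv2.imwrite("pics/s5.png",r.camera("scene")[:,:,::-1]);t=r.camera("top")[:,:,::-1];cv2.imwrite("pics/t5.png",t)
s=cv2.imread("pics/s5.png")
o=np.hstack([cv2.resize(s[125:235,145:255],(400,400),interpolation=2),cv2.resize(t[175:285,440:550],(400,400),interpolation=2)])
cv2.imwrite("pics/z5.png",o)
c=np.array([471-1,-306.6+3]);b=np.array([.245,.97])
for s_ in(1,-1): print(proj("scene",(*(c+s_*68*b),186)),proj("top",(*(c+s_*68*b),186)))
E
```

```text
time_s: 16.45
eef_pos: [472.2, -307.3, 124.0]
tool_rot: [0.79, 0.613, 0.0, 0.001]
contact_force: [1.6, -0.3, -2.9]
opening: 11.7
[239.34023879 165.90139763] [457.10970192 256.29125575]
[222.08089743 142.66222405] [512.3775173  271.67266378]
```

View pics/z5.png

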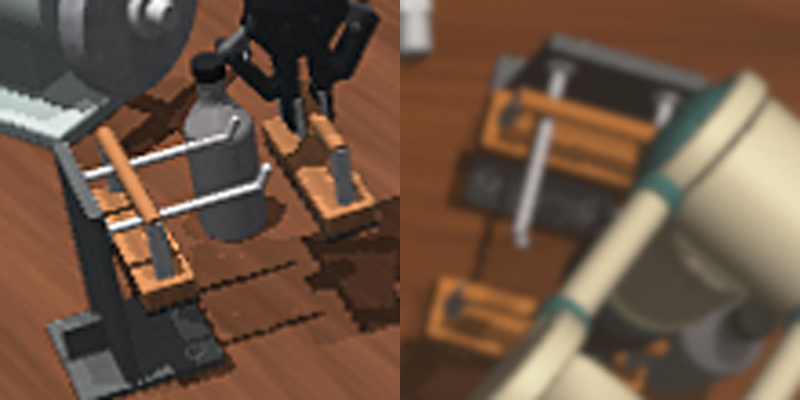

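```bash
python3 - <<'E'
from h import *
uv=lambda p:(round(.971*p[0]-.24*p[1],1),round(.24*p[0]+.971*p[1],1))
for z in(0,60,120): print(z,"top body c",uv(onz("top",(523.9,267),z)))
P=onz("top",(537.5,262.5),170);print("cap",P,uv(P))
for v in((232,237),(190,120),(262,210)): print("scene",v,uv(onz("scene",(145+v[0]/3.636,125+v[1]/3.636),0)))
for c in((481.6,-436.4),): print("pred base c scene",(proj("scene",(*c,0))-[145,125])*3.636,"cap",(proj("scene",(*c,170))-[145,125])*3.636)
E
```

```text
0 top body c (np.float64(596.0), np.float64(-334.5))
60 top body c (np.float64(580.3), np.float64(-315.2))
120 top body c (np.float64(564.7), np.float64(-295.8))
cap [ 480.42316781 -437.54667189  170.        ] (np.float64(571.5), np.float64(-309.6))
scene (232, 237) (np.float64(581.8), np.float64(-292.5))
scene (190, 120) (np.float64(553.9), np.float64(-484.9))
scene (262, 210) (np.float64(544.4), np.float64(-316.9))
pred base c scene [235.9126099 224.3898151] cap [208.58940321  61.36138063]
```

Bottle edge clears the block by about 20 mm. Bar height offset is 38, inside the 25–48 window. Slide in along the prongs.

```bash
python3 -m handwheel '[-1,0.44,-0.11,0,0,-1,0.44,-0.11,0,0,-1,0.44,-0.11,0,0,-1,0.44,-0.11,0,0,-1,0.44,-0.11,0,0,-1,0.44,-0.11,0,0,-1,0.44,-0.11,0,0,-1,0.44,-0.11,0,0,-1,0.44,-0.11,0,0,-1,0.44,-0.11,0,0]'
python3 -m handwheel '[-1,0,0,-0.3,0,-1,0,0,-0.3,0,-1,0,0,-0.2,0,-1,0,0,-0.1,0,-1,0,0,0,0]'
```

```text
time_s: 17.8
eef_pos: [560.2, -329.5, 123.0]
tool_rot: [0.79, 0.613, 0.0, 0.0]
contact_force: [0.4, -0.7, -3.1]
opening: 11.7
time_s: 18.42
eef_pos: [559.4, -329.2, 104.9]
tool_rot: [0.79, 0.613, -0.0, -0.0]
contact_force: [-0.4, 0.2, -2.3]
opening: 12.0
```

```bash
python3 -m handwheel '[-1,0,0,-0.2,0,-1,0,0,0,0]'; python3 -m handwheel '[-1,0,0,-0.1,0,-1,0,0,0,0]'; python3 -m handwheel '[-1,0,0,-0.1,0,-1,0,0,0,0]'
```

```text
time_s: 18.68
eef_pos: [559.3, -329.1, 100.7]
tool_rot: [0.79, 0.613, -0.0, -0.0]
contact_force: [-0.3, -0.0, -2.4]
opening: 11.9
time_s: 18.92
eef_pos: [559.5, -329.2, 98.9]
tool_rot: [0.79, 0.613, -0.0, -0.0]
contact_force: [0.3, -0.5, -2.9]
opening: 11.7
time_s: 19.18
eef_pos: [559.7, -329.5, 97.9]
tool_rot: [0.79, 0.613, 0.0, 0.0]
contact_force: [-1.7, 0.3, 2.5]
opening: 11.6
```

```bash
python3 - <<'E'
from h import *
s=r.camera("scene")[:,:,::-1];t=r.camera("top")[:,:,::-1]
cv2.imwrite("pics/s6.png",s);cv2.imwrite("pics/t6.png",t)
print(proj("scene",(558.4+.245*68,-326.2+.97*68,161)), proj("scene",(558.4+.245*68,-326.2+.97*68,165)))
# near end of bar: bright orange to grey transition
for y in range(148,176,2): print(y,' '.join('%3d/%3d'%(s[y,x,2],s[y,x,0]) for x in range(198,228,2)))
E
```

```text
[209.70997728 182.46838153] [209.51538666 181.30854864]
148  21/ 24  19/ 22  21/ 23  20/ 23  19/ 22   8/ 19 129/ 57  43/ 44  78/ 78  19/ 23  14/ 21 140/ 59 121/ 54 120/ 52 126/ 55
150  22/ 24  19/ 23  22/ 24  20/ 23  17/ 22 128/ 55  18/ 28  23/ 26  22/ 24  18/ 24  43/ 25 137/ 59 127/ 57 121/ 55 120/ 52
152  21/ 24  20/ 23  21/ 23  22/ 25  13/ 16  93/ 90  15/ 21  29/ 32  21/ 24  13/ 21 152/ 66 136/ 62 134/ 59 129/ 57 126/ 53
154  20/ 22  23/ 24  21/ 22  20/ 23  47/ 48  49/ 49  20/ 22  29/ 32  17/ 24  34/ 25 144/ 63 134/ 61 138/ 62 137/ 59 133/ 58
156  11/ 13   8/ 12  20/ 23  20/ 23  16/ 19  18/ 21  27/ 29  22/ 25  14/ 23 124/ 55 142/ 62 133/ 59 134/ 60 137/ 61 137/ 61
158 155/152  84/ 84  16/ 19  18/ 22  21/ 24  25/ 29  31/ 34  19/ 24  34/ 25 141/ 61 137/ 61 137/ 60 137/ 60 135/ 61 137/ 61
160 158/155 160/157  13/ 18  18/ 21  19/ 23  22/ 23  25/ 26  17/ 21  67/ 55 136/ 60 132/ 57 133/ 58 137/ 60 137/ 61 134/ 60
162  80/ 27 161/161  12/ 15  22/ 24  20/ 22  17/ 21   9/ 15  22/ 24  55/ 56 135/ 58 133/ 59 126/ 54 134/ 58 135/ 59 135/ 60
164  72/ 30 110/ 93  14/ 17  20/ 22  22/ 25  59/ 60  62/ 63  58/ 58  53/ 56 139/ 59 133/ 59 133/ 60 126/ 55 130/ 57 134/ 59
166  50/ 28  90/ 37   6/ 13  72/ 71  13/ 17  71/ 71  58/ 57  56/ 56  50/ 56 146/ 60 132/ 60 132/ 58 131/ 59 132/ 57 130/ 58
168  40/ 47  93/ 39  86/ 34  46/ 49   9/ 13  59/ 59  60/ 57  57/ 57  53/ 56 104/ 55 135/ 57 133/ 59 133/ 59 130/ 58 133/ 59
170  85/ 86  85/ 32  88/ 38  69/ 56  44/ 45  53/ 55  58/ 57  58/ 57  55/ 56 102/ 60 162/173 139/ 55 135/ 59 136/ 60 132/ 57
172  85/ 86  68/ 25  77/ 34 121/ 51  54/ 64  25/ 27  63/ 63  58/ 56  55/ 53  70/ 71  66/ 70 139/ 57 134/ 59 138/ 60 137/ 62
174  94/ 93  39/ 15 198/ 87 196/ 85 133/ 67  40/ 47  58/ 57  47/ 47  51/ 50  93/ 94  95/ 60 135/ 59 134/ 60 135/ 61 137/ 61
```

Support contact came at the expected height (98, expected 97). Open slightly, rise straight up and look.

```bash
python3 -m handwheel '[-0.5,0,0,0,0,-0.5,0,0,0,0,-0.25,0,0,0,0,-0.25,0,0,0,0,-0.25,0,0,0,0]'; python3 -m handwheel '[-0.25,0,0,0.3,0,-0.25,0,0,0.5,0,-0.25,0,0,1,0,-0.25,0,0,1,0,-0.25,0,0,1,0,-0.25,0,0,1,0,-0.25,0,0,1,0,-0.25,0,0,1,0]'
python3 - <<'E'
from h import *
s=r.camera("scene")[:,:,::-1];t=r.camera("top")[:,:,::-1]
cv2.imwrite("pics/s7.png",s);cv2.imwrite("pics/t7.png",t)
o=np.hstack([cv2.resize(s[125:235,145:255],(400,400),interpolation=2),cv2.resize(t[175:285,440:550],(400,400),interpolation=2)])
cv2.imwrite("pics/z7.png",o)
E
```

```text
time_s: 19.9
eef_pos: [559.6, -329.3, 96.9]
tool_rot: [0.79, 0.613, 0.0, 0.0]
contact_force: [-0.6, 0.1, -0.0]
opening: 32.5
time_s: 20.9
eef_pos: [559.7, -329.4, 234.7]
tool_rot: [0.79, 0.613, 0.0, 0.001]
contact_force: [-0.1, -0.3, -1.2]
opening: 32.4
```

View pics/z7.png

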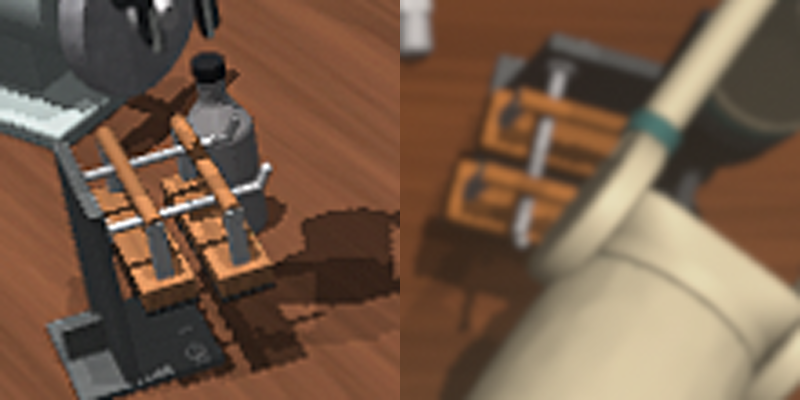

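The block hangs level on both prongs in front of the first, bars at crop (130,175) and (205,165), and the first is undisturbed. Next is the plate: go over its near edge (x ≈ 450) with the fingers shut.

```bash
python3 -m handwheel '[-1,-0.24,1,0,0,-1,-0.24,1,0,0,-1,-0.24,1,0,0,-1,-0.24,1,0,0,-1,-0.24,1,0,0,-1,-0.24,1,0,0,-1,-0.24,1,0,0,-1,-0.24,1,0,0,-1,-0.24,1,0,0,-1,-0.24,1,0,0]' 80
python3 -m handwheel '[-1,-0.24,1,0,0,-1,-0.24,1,0,0,-1,-0.24,1,0,0,-1,-0.24,1,0,0,-1,-0.24,1,0,0,-1,-0.24,1,0,0,-1,-0.24,1,0,0,-1,-0.24,1,0,0,-1,-0.24,1,0,0,-1,-0.24,1,0,0]'
python3 -m handwheel '[-1,-0.24,1,-1,0,-1,-0.24,1,-1,0,-1,-0.24,0.7,-1,0,-1,0,0,-1,0,-1,0,0,-1,0,-1,0,0,-1,0,-1,0,0,-0.5,0,-1,0,0,-0.4,0,-1,0,0,0,0]'
```

```text
time_s: 22.25
eef_pos: [511.3, -128.0, 233.1]
tool_rot: [0.79, 0.613, 0.0, 0.0]
contact_force: [0.2, 0.3, -0.1]
opening: -0.0
time_s: 23.5
eef_pos: [463.1, 71.9, 233.1]
tool_rot: [0.79, 0.613, 0.0, 0.0]
contact_force: [-0.7, 0.2, -0.3]
opening: 0.0
time_s: 24.62
eef_pos: [449.0, 124.8, 94.9]
tool_rot: [0.79, 0.613, -0.0, -0.0]
contact_force: [-0.4, -0.2, 0.6]
opening: 0.1
```

```bash
python3 -m handwheel '[-1,0,0,-0.4,0,-1,0,0,-0.4,0,-1,0,0,-0.2,0]'; python3 -m handwheel '[-1,0.05,0,-0.3,0,-1,0.05,0,-0.3,0,-1,0.05,0,-0.3,0,-1,0.05,0,-0.3,0,-1,0.05,0,-0.3,0,-1,0.05,0,-0.1,0]'
python3 - <<'E'
from h import *
s=r.camera("scene")[:,:,::-1];cv2.imwrite("pics/s8.png",s)
E
```

```text
time_s: 25.0
eef_pos: [449.6, 124.7, 75.1]
tool_rot: [0.79, 0.613, 0.0, 0.0]
contact_force: [-0.8, 0.1, 4.9]
opening: -0.3
time_s: 25.75
eef_pos: [455.1, 124.7, 43.1]
tool_rot: [0.79, 0.613, -0.0, -0.0]
contact_force: [-0.6, 0.3, 4.8]
opening: -0.8
```

About 5 N turns it, so the plate should be near 48°. Back off, go over to the far side, then down to tip height 150 (reported 111).

```bash
python3 -m handwheel '[-1,-0.8,0,0.3,0,-1,-0.2,0,1,0,-1,0,0,1,0,-1,0,0,1,0,-1,0,0,1,0,-1,0,0,1,0,-1,0,0,1,0]'
python3 -m handwheel '[-1,1,0,0,0,-1,1,0,0,0,-1,1,0,0,0,-1,1,0,0,0,-1,1,0,0,0,-1,1,0,0,0,-1,1,0,0,0,-1,0.2,0,-1,0,-1,0,0,-1,0,-1,0,0,-0.8,0]'
python3 -m handwheel '[-1,0,0,0,0]'
```

```text
time_s: 26.68
eef_pos: [433.5, 124.6, 169.5]
tool_rot: [0.79, 0.613, -0.0, -0.0]
contact_force: [-0.3, 0.5, -0.5]
opening: -0.0
time_s: 27.92
eef_pos: [579.3, 124.4, 110.3]
tool_rot: [0.79, 0.613, -0.001, -0.001]
contact_force: [-0.1, 0.5, -0.1]
opening: 0.2
time_s: 28.05
eef_pos: [578.2, 124.5, 110.6]
tool_rot: [0.79, 0.613, -0.002, -0.001]
contact_force: [-0.4, -0.0, 0.3]
opening: 0.0
```

```bash
python3 -m handwheel '[-1,-0.5,0,0,0,-1,-0.5,0,0,0,-1,-0.5,0,0,0]';python3 -m handwheel '[-1,-0.4,0,0.1,0,-1,-0.4,0,0.1,0]'; python3 -m handwheel '[-1,-0.4,0,0.1,0,-1,-0.4,0,0.1,0]'; python3 -m handwheel '[-1,-0.2,0,0,0,-1,-0.2,0,0,0]'
```

```text
time_s: 28.42
eef_pos: [552.1, 124.8, 114.8]
tool_rot: [0.79, 0.613, 0.004, 0.003]
contact_force: [9.6, -0.1, 3.5]
opening: 0.0
time_s: 28.68
eef_pos: [542.4, 124.5, 122.1]
tool_rot: [0.79, 0.613, 0.009, 0.007]
contact_force: [12.4, -1.4, 12.1]
opening: -0.2
time_s: 28.92
eef_pos: [528.2, 124.2, 128.0]
tool_rot: [0.79, 0.613, 0.01, 0.008]
contact_force: [8.9, -2.9, 17.5]
opening: 0.0
time_s: 29.18
eef_pos: [520.8, 123.9, 129.5]
tool_rot: [0.79, 0.613, 0.011, 0.009]
contact_force: [9.1, -2.4, 25.4]
opening: -0.1
```

Upward force is building as the edge rises under the gripper. I'll raise the tool to relieve it.

```bash
python3 -m handwheel '[-1,0,0,0.5,0,-1,0,0,0,0]';python3 -m handwheel '[-1,0,0,0.3,0,-1,0,0,0,0]'
python3 - <<'E'
from h import *
s=r.camera("scene")[:,:,::-1];cv2.imwrite("pics/s9.png",s);t=r.camera("top")[:,:,::-1];cv2.imwrite("pics/t9.png",t)
o=np.hstack([cv2.resize(s[150:330,230:410],(400,400),interpolation=2),cv2.resize(t[175:315,235:375],(400,400),interpolation=2)])
cv2.imwrite("pics/z9.png",o)
E
```

```text
time_s: 29.42
eef_pos: [511.5, 124.9, 133.2]
tool_rot: [0.79, 0.613, 0.003, 0.002]
contact_force: [3.6, 0.5, 2.9]
opening: 0.2
time_s: 29.68
eef_pos: [507.5, 124.8, 136.5]
tool_rot: [0.79, 0.613, -0.001, -0.001]
contact_force: [0.1, 0.6, 3.3]
opening: -0.2
```

View pics/z9.png

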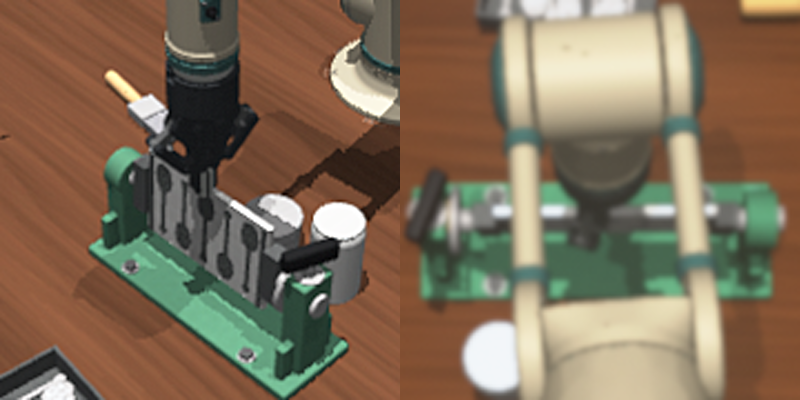

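The plate now stands about vertical, with the shut fingertips resting on its upper edge (scene crop (205,190); reported 136.5 + 39 = 176, as expected). Back to the far side, lower, and push the upper half toward −x.

```bash
python3 - <<'E'
from h import *
print([onz("top",(235+x*.35,175+y*.35),175) for x,y in((560,212),(670,212))])
E
python3 -m handwheel '[-1,0.5,0,0.7,0,-1,1,0,0,0,-1,0.6,0,0,0,-1,0,0,-0.6,0,-1,0,0,-0.7,0,-1,0,0,-0.4,0,-1,0,0,0,0]'
python3 -m handwheel '[-1,-0.4,0,0,0,-1,-0.4,0,0,0,-1,-0.4,0,0,0]'; python3 -m handwheel '[-1,-0.4,0,0,0,-1,-0.4,0,0,0]'
```

```text
[array([ 504.29031961, -177.29540617,  175.        ]), array([ 507.20196353, -270.96821887,  175.        ])]
time_s: 30.65
eef_pos: [549.9, 124.6, 115.9]
tool_rot: [0.79, 0.613, -0.001, -0.001]
contact_force: [-0.1, 0.2, -0.1]
opening: 0.0
time_s: 31.02
eef_pos: [526.5, 124.7, 117.5]
tool_rot: [0.79, 0.613, 0.0, 0.0]
contact_force: [0.3, -0.1, 0.3]
opening: -0.2
time_s: 31.28
eef_pos: [512.8, 124.7, 117.5]
tool_rot: [0.79, 0.613, 0.002, 0.002]
contact_force: [5.1, -1.0, -2.4]
opening: 0.0
```

```bash
python3 -m handwheel '[-1,-0.3,0,0.1,0,-1,-0.3,0,0.1,0,-1,-0.35,0,-0.15,0,-1,-0.35,0,-0.15,0]'; python3 -m handwheel '[-1,-0.3,0,-0.28,0,-1,-0.3,0,-0.28,0,-1,0,0,0,0]';  python3 -m handwheel '[-1,-0.12,0,-0.25,0,-1,-0.12,0,-0.25,0,-1,0,0,0,0]'
```

```text
time_s: 31.78
eef_pos: [485.3, 124.4, 115.5]
tool_rot: [0.79, 0.613, 0.0, 0.001]
contact_force: [4.5, -1.6, 1.5]
opening: -0.0
time_s: 32.15
eef_pos: [471.2, 124.5, 103.1]
tool_rot: [0.79, 0.613, -0.001, -0.001]
contact_force: [1.1, -0.7, 1.4]
opening: -0.2
time_s: 32.52
eef_pos: [466.4, 124.7, 93.2]
tool_rot: [0.79, 0.613, -0.002, -0.001]
contact_force: [0.6, -0.5, 1.2]
opening: -0.1
```

```bash
python3 -m handwheel '[-1,0,0,-0.3,0,-1,0,0,-0.3,0,-1,0,0,-0.05,0,-1,0,0,0,0]'
python3 -m handwheel '[-1,0,0,0.5,0,-1,0,0,1,0,-1,0,0,1,0,-1,0,0,1,0,-1,0,0,1,0,-1,0,0,1,0,-1,0,0,1,0,-1,0,0,0,0]'
python3 - <<'E'
from h import *
s=r.camera("scene")[:,:,::-1];cv2.imwrite("pics/s10.png",s)
s0=cv2.imread("pics/scene0.png")
for n,im in(("before",s0),("now",s)):
    h=cv2.cvtColor(im,cv2.COLOR_BGR2HSV);m=((h[...,1]<40)&(h[...,2]>170)).astype(np.uint8)
    m[:215]=0;m[300:]=0;m[:,:275]=0;m[:,390:]=0
    m=cv2.morphologyEx(m,cv2.MORPH_OPEN,np.ones((3,3)))
    k=max(cv2.findContours(m,0,2)[0],key=cv2.contourArea);hh=cv2.convexHull(k)[:,0]
    print(n,cv2.contourArea(k),"left",hh[hh[:,0].argmin()],"bottom",hh[hh[:,1].argmax()],"right",hh[hh[:,0].argmax()],"top",hh[hh[:,1].argmin()])
for a in(170,175,180,185,190):
    t=np.radians(a);o=[]
    for sx in(-1,1):
        for sy in(-95,95):
            # upper face z: local corner
            p=np.array([500.5+60*sx*np.cos(t)+4*np.sin(t),124.8+sy,115+60*sx*np.sin(t)-4*np.cos(t)]);o.append(proj("scene",p).round(1))
    print(a,*o)
E
```

```text
time_s: 33.02
eef_pos: [465.7, 125.0, 80.3]
tool_rot: [0.79, 0.613, -0.002, -0.002]
contact_force: [-2.1, 0.2, 5.0]
opening: -0.2
time_s: 34.02
eef_pos: [469.4, 125.0, 212.3]
tool_rot: [0.79, 0.613, 0.002, 0.001]
contact_force: [-0.2, -0.5, -0.3]
opening: -0.1
before 706.5 left [284 247] bottom [331 280] right [338 272] top [303 234]
now 1399.5 left [284 247] bottom [331 279] right [362 255] top [324 229]
170 [281.1 246.5] [332.  286.8] [315.3 219.9] [367.1 256.9]
175 [280.9 245. ] [331.9 285.3] [315.6 221.2] [367.3 258.2]
180 [280.9 243.5] [332.  283.8] [315.8 222.6] [367.4 259.6]
185 [280.9 241.9] [332.2 282.2] [315.9 224.1] [367.3 261.1]
190 [281.1 240.2] [332.5 280.5] [315.8 225.6] [367.1 262.7]
```

```bash
python3 - <<'E'
from h import *
g=[cv2.cvtColor(cv2.imread(f"pics/{n}.png"),cv2.COLOR_BGR2GRAY).astype(float) for n in("scene0","s10")]
R=[]
for im in g:
    e=[]
    for x in range(290,328):
        y0=247+(x-284)*33/47
        ys=np.arange(int(y0)-5,int(y0)+8);v=im[ys,x];i=np.where((v[:-1]>140)&(v[1:]<=140))[0]
        e.append(ys[i[-1]]+(v[i[-1]]-140)/(v[i[-1]]-v[i[-1]+1]) if len(i) else np.nan)
    R.append(np.array(e))
d=R[1]-R[0];print(np.nanmedian(d),np.nanstd(d),d.round(1))
E
```

```text
-0.18750080593106588 0.17218653043789156 [-0.2 -0.2 -0.4  0.1 -0.2 -0.  -0.2 -0.5 -0.3 -0.1 -0.4 -0.3 -0.1  0.
 -0.4 -0.3  0.  -0.1 -0.4 -0.1 -0.  -0.2 -0.5 -0.2 -0.  -0.3 -0.5 -0.1
 -0.1 -0.4 -0.3  0.  -0.  -0.4 -0.1  0.  -0.1 -0.5]
```

Plate level to within about 0.6° of where it started. Now the knob: centre about (495,274.5), bar at −11°. Turn the jaws to 79° and go above it.

```bash
python3 -m handwheel '[0.2,0.13,0.75,0,1,0.2,0.13,0.75,0,1,0.2,0.13,0.75,0,1,0.2,0.13,0.75,0,1,0.2,0.13,0.75,0,1,0.2,0.13,0.75,0,1,0.2,0.13,0.75,0,1,0.2,0.13,0.75,0,1,0.2,0.13,0.75,0,1,0.2,0.13,0.75,0,1]'
python3 -m handwheel '[0.2,0,0,0,1,0.2,0,0,0,0.7,0.2,0,0,0,0,0.2,0,0,0,0]'
python3 - <<'E'
from h import *
q=r.sense()["tool_rot"];a=np.degrees(2*np.arctan2(q[1],q[0]))-90;print("jaw",a)
s=r.camera("scene")[:,:,::-1];cv2.imwrite("pics/s11.png",s)
h=cv2.imread("pics/s10.png");m=(h.max(2)<45).astype(np.uint8);m[:250]=0;m[285:]=0;m[:,:345]=0;m[:,:][:,392:]=0
k=max(cv2.findContours(m,0,2)[0],key=cv2.contourArea);M2=cv2.moments(k);c=(M2["m10"]/M2["m00"],M2["m01"]/M2["m00"]);print(c,cv2.minAreaRect(k),onz("scene",c,180))
print(proj("scene",(495,274.5,180)))
E
```

```text
time_s: 35.33
eef_pos: [493.6, 275.0, 209.3]
tool_rot: [0.209, 0.978, -0.001, -0.001]
contact_force: [0.2, 0.2, -0.7]
opening: 51.3
time_s: 35.83
eef_pos: [494.0, 274.5, 210.1]
tool_rot: [0.095, 0.996, -0.0, -0.001]
contact_force: [1.0, -0.1, -0.5]
opening: 51.5
jaw 79.12769881473133
(369.07296466973884, 264.6520737327189) ((369.19232177734375, 264.5384826660156), (10.02282428741455, 26.63783836364746), 70.34617614746094) [496.27678182 274.70444721 180.        ]
[369.39522374 264.33799817]
```

Knob mask gives centre (496,274.7), which agrees. Descend and grip.

```bash
python3 -m handwheel '[0.2,0,0,-1,0,0.2,0,0,-1,0,0.2,0,0,-1,0,0.2,0,0,-0.8,0,0.2,0,0,-0.4,0,0.2,0,0,-0.2,0,0.2,0,0,0,0]'
python3 -m handwheel '[-1,0,0,0,0,-1,0,0,0,0,-1,0,0,0,0,-1,0,0,0,0]' 80
```

```text
time_s: 36.75
eef_pos: [494.6, 274.8, 123.0]
tool_rot: [0.094, 0.996, 0.0, 0.0]
contact_force: [-0.0, 0.6, -0.4]
opening: 51.2
time_s: 37.25
eef_pos: [494.8, 274.2, 123.6]
tool_rot: [0.094, 0.996, -0.0, 0.001]
contact_force: [-1.3, -2.9, 5.4]
opening: 14.8
```

```bash
python3 -m handwheel '[-1,0,0,0,-1,-1,0,0,0,-1,-1,0,0,0,-1,-1,0,0,0,-1,-1,0,0,0,-1]'
python3 -m handwheel '[-1,0,0,0,-1,-1,0,0,0,-1,-1,0,0,0,-1,-1,0,0,0,-0.7,-1,0,0,0,0]'
python3 - <<'E'
from h import *
s=r.sense();q=s["tool_rot"];print("jaw",np.degrees(2*np.arctan2(q[1],q[0]))-90,s["wrist_torque"],s["contact_force"])
E
```

```text
time_s: 37.88
eef_pos: [494.9, 274.4, 123.6]
tool_rot: [0.431, 0.903, 0.0, 0.001]
contact_force: [-0.0, -2.5, 5.2]
opening: 14.7
time_s: 38.5
eef_pos: [495.0, 274.5, 123.6]
tool_rot: [0.646, 0.764, 0.001, 0.001]
contact_force: [0.5, -2.6, 4.0]
opening: 14.7
jaw 9.56289809639479 [-0.28478121  0.14524146 -0.10634652] [ 0.46515661 -2.6000672   3.98155744]
```

```bash
python3 -m handwheel '[-1,0,0,0,-0.5,-1,0,0,0,-0.5,-1,0,0,0,0]'
cat > q.py <<'E'
from h import *
s=r.sense();q=s["tool_rot"];print("jaw",np.degrees(2*np.arctan2(q[1],q[0]))-90,s["wrist_torque"],s["contact_force"])
E
python3 q.py; python3 -m handwheel '[-1,0,0,0,-0.5,-1,0,0,0,0]'; python3 q.py
```

```text
time_s: 38.88
eef_pos: [495.1, 274.5, 123.6]
tool_rot: [0.697, 0.717, 0.001, 0.001]
contact_force: [0.6, -3.0, 5.7]
opening: 14.4
jaw 1.572682995216212 [-0.24466241  0.08851399 -0.08954029] [ 0.609075   -3.01124879  5.65643663]
time_s: 39.12
eef_pos: [495.1, 274.9, 123.6]
tool_rot: [0.721, 0.693, 0.001, 0.001]
contact_force: [0.1, -2.3, 4.7]
opening: 14.4
jaw -2.250612587799452 [-0.16655638  0.063326    0.77121698] [ 0.06432134 -2.25682566  4.72803812]
```

Torque jumps to 0.77 N m at jaw ≈ −2°, so this is the stop, as predicted (bar in line with the axis). Release, lift, and check everything with the cameras.

```bash
python3 -m handwheel '[0.1,0,0,0,0,0.1,0,0,0,0,0.1,0,0,0,0,0.1,0,0,0.3,0,0.1,0,0,1,0,0.1,0,0,1,0,0.1,0,0,1,0,0.1,0,0,1,0,0.1,0,0,1,0]'
python3 -m handwheel '[0.1,-1,0.7,0,0,0.1,-1,0.7,0,0,0.1,-1,0.7,0,0,0.1,-1,0.7,0,0,0.1,-1,0.7,0,0,0.1,-1,0.7,0,0,0.1,-1,0.7,0,0,0.1,-1,0.7,0,0,0.1,0,0,0,0,0.1,0,0,0,0]'
python3 - <<'E'
from h import *
s=r.camera("scene")[:,:,::-1];t=r.camera("top")[:,:,::-1];cv2.imwrite("pics/s12.png",s);cv2.imwrite("pics/t12.png",t)
s0=cv2.imread("pics/scene0.png");t0=cv2.imread("pics/top0.png")
# plate edge
def edge(im):
    g=cv2.cvtColor(im,6).astype(float);e=[]
    for x in range(290,328):
        y0=247+(x-284)*33/47;ys=np.arange(int(y0)-5,int(y0)+8);v=g[ys,x];i=np.where((v[:-1]>140)&(v[1:]<=140))[0]
        e.append(ys[i[-1]]+(v[i[-1]]-140)/(v[i[-1]]-v[i[-1]+1]) if len(i) else np.nan)
    return np.array(e)
print("edge dpx",np.nanmedian(edge(s)-edge(s0)))
# knob bar in top
for im in(t0,t):
    m=(im.max(2)<50).astype(np.uint8);m[:225]=0;m[275:]=0;m[:,:228]=0;m[:,265:]=0
    k=max(cv2.findContours(m,0,2)[0],key=cv2.contourArea);
    vx,vy,_,_=cv2.fitLine(k,2,0,.01,.01).ravel();print("knob top",cv2.contourArea(k),np.degrees(np.arctan2(vy,vx)))
# displaced objects: template shifts
for n,im0,im,boxes in(("scene",s0,s,{"hook+hung":(150,150,195,225),"hammer":(150,235,230,310),"tray":(210,305,300,375),"mug":(355,355,410,420),"spanner":(435,305,475,380)}),("top",t0,t,{"bottle":(505,250,550,290),"tin":(295,287,330,322),"brush":(390,310,465,340),"hung":(460,190,530,215)})):
    for k,(x0,y0,x1,y1) in boxes.items():
        R=cv2.matchTemplate(im[y0-8:y1+8,x0-8:x1+8],im0[y0:y1,x0:x1],cv2.TM_CCOEFF_NORMED);_,v,_,l=cv2.minMaxLoc(R);print(n,k,round(v,2),(l[0]-8,l[1]-8))
R=cv2.matchTemplate(s[140:230,165:230],cv2.imread("pics/s7.png")[150:220,175:220],5);print("block vs just hung",cv2.minMaxLoc(R)[1],np.array(cv2.minMaxLoc(R)[3])-[10,10])
can=cv2.matchTemplate(t[280:325,245:290],t0[287:312,255:283],5);print("can",cv2.minMaxLoc(can)[1],np.array(cv2.minMaxLoc(can)[3])-[10,7])
E
```

```text
time_s: 40.25
eef_pos: [494.4, 274.7, 229.9]
tool_rot: [0.722, 0.692, 0.0, 0.0]
contact_force: [0.6, 0.7, 0.4]
opening: 46.9
time_s: 41.5
eef_pos: [333.8, 386.5, 228.4]
tool_rot: [0.721, 0.692, -0.0, 0.0]
contact_force: [-0.3, 0.3, -0.3]
opening: 47.0
edge dpx -0.15602924223276204Traceback (most recent call last):
  File "<stdin>", line 15, in <module>
ValueError: max() iterable argument is empty
```

```bash
python3 - <<'E'
from h import *
s=cv2.imread("pics/s12.png");t=cv2.imread("pics/t12.png");s0=cv2.imread("pics/scene0.png");t0=cv2.imread("pics/top0.png")
for im in(s0,s):
    m=(im.max(2)<45).astype(np.uint8);m[:245]=0;m[290:]=0;m[:,:345]=0;m[:,395:]=0
    k=max(cv2.findContours(m,0,2)[0],key=cv2.contourArea);(vx,vy,x,y)=cv2.fitLine(k,2,0,.01,.01).ravel()
    A=onz("scene",(x-10*vx,y-10*vy),180);B=onz("scene",(x+10*vx,y+10*vy),180);d=B-A;print("knob bar dir deg",np.degrees(np.arctan2(d[1],d[0])),cv2.contourArea(k),cv2.minAreaRect(k))
for n,im0,im,boxes in(("scene",s0,s,{"hook+hung":(150,150,195,225),"hammer":(150,235,230,310),"tray":(210,305,300,375),"mug":(355,355,410,420),"spanner":(435,305,475,380),"bottle":(195,138,218,165),"brush":(278,180,312,212),"can":(370,240,394,260)}),("top",t0,t,{"bottle":(505,250,550,290),"tin":(295,287,330,322),"brush":(390,310,465,340),"hung":(460,190,530,215)})):
    for k,(x0,y0,x1,y1) in boxes.items():
        R=cv2.matchTemplate(im[y0-8:y1+8,x0-8:x1+8],im0[y0:y1,x0:x1],5);_,v,_,l=cv2.minMaxLoc(R);print(n,k,round(v,2),(l[0]-8,l[1]-8))
R=cv2.matchTemplate(s[140:230,165:230],cv2.imread("pics/s7.png")[150:220,175:220],5);print("block vs just hung",cv2.minMaxLoc(R)[1],np.array(cv2.minMaxLoc(R)[3])-[10,10])
E
```

```text
knob bar dir deg 164.15458484964756 219.0 ((369.1357421875, 264.3800964355469), (10.359160423278809, 26.63783836364746), 70.34617614746094)
knob bar dir deg 86.12946680773612 213.0 ((369.13006591796875, 264.8308410644531), (26.827274322509766, 9.694400787353516), 37.56859588623047)
scene hook+hung 0.98 (0, 0)
scene hammer 1.0 (0, 0)
scene tray 1.0 (0, 0)
scene mug 1.0 (0, 0)
scene spanner 0.99 (0, 0)
scene bottle 0.93 (0, 0)
scene brush 1.0 (0, 0)
scene can 0.91 (0, 0)
top bottle 1.0 (0, 0)
top tin 1.0 (0, 0)
top brush 1.0 (0, 0)
top hung 1.0 (0, 0)
block vs just hung 0.9595291018486023 [0 0]
```

```bash
python3 -c "
from plant import r
print(r.hand_in())"
```

```text
the job is handed in; nothing more can be done
None
```

The job is done and handed in at about 42 s of the 72 s; hand-in gave no verdict.

**What I did:** I hung the brown block on both prongs in front of the first. I then turned the plate over with the shut fingertips and turned the lock knob clockwise to its stop.

**Last checks:**
- **Blocks:** the hook and the first block have not moved in either view (0 px). The new block has not shifted since I let it go (0 px).
- **Plate:** its edge is within 0.2 px of its starting line, roughly 0.6° off level. That was still so after locking.
- **Knob:** the jaws turned it about 81°, and the torque jumped to 0.77 N m at the stop, so it should stand near 1.6 rad. The camera shows the bar about 78° on and roughly in line with the axis; it disagrees by 3° because the view is coarse.
- **Bystanders:** none moved (0 px). The can's match was weaker (0.91).
- **Robot:** it stood clear of everything at hand-in.

**What went wrong or disagreed:**
- **Tool height:** the finger tip is about 39 mm higher than the reported tool position. The first grip therefore closed on nothing. I found this with a gentle touch on the bar (21 N) and corrected for it.
- **Plate turning:** one push rode up on the plate's edge (25 N upward) before I raised the tool and pushed again.
- **Final knob check:** the overhead check of the knob failed because its mask found nothing, so I used the scene view instead.

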